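# Close the sample chamber and press its lid seam with a stylus

### The job

Set the lid (do not drop it) squarely into the frame of the sample chamber so that it lies flat on the ledge, and let go of it. Then take the stylus from its orange stand by its black grip and run its spring tip slowly, a few centimetres a second, along the blue groove around the lid, lightly pressed in the whole way in one pass without lifting: from the orange mark along that side, round the corner, and on to the blue mark. Hang the stylus back upright in its stand, with the lid still seated, and leave the tip rack, jar and pen tray where they are.

Things in the scene. Friction and masses are not known exactly. Their poses are not given: they have to be found in the camera images.
- chamber: Fixed grey box with a white frame on top, 126 (x) x 166 (y) x 41 mm. Origin: centre of its underside, z up. Frame top at z 41, 11 mm wide; its opening is bevelled from 104 x 144 mm at the top to 98 x 138 mm; inside it a ledge at z 32 mm carries the lid. On the frame's top an orange mark (11 x 20 mm) at x -57, y -50 mm and a blue mark at x 30, y 77 mm mark the seam's start and end.
- lid: Loose lid, 0.2 kg: blue flange 92 (x) x 132 (y) x 4 mm, white panel 68 x 108 mm on it up to z 10, black grip bar 18 (x) x 64 (y) mm on that from z 10 to 44 mm. Origin: centre of its underside, z up. Seated: origin over the chamber's, 32 mm up, long sides parallel (either way round), 3 mm play all round. Groove: the bare blue flange between white panel and frame, floor 36 mm up, 5 mm deep.
- stylus: Loose stylus, 90 g. Origin: underside centre of its green collar (36 mm diameter, 6 mm thick), which rests on the stand's top. Above it a square black grip 20 x 20 mm (sides along its x, y) from z 6 to 66 mm, green cap to 70; below it a metal neck, 14 mm diameter, to z -48 and a thin sprung plunger with an 8 mm ball, lowest point z -72 mm when not pressed.
- stylus_tip (a point): Lowest point of the ball tip of the stylus, on the stylus axis, 72 mm below the stylus origin when not pressed.
- plunger (a joint): How far the stylus tip is pushed in against its spring, 0 (free) to 0.010 m (fully in, hard stop); about 0.4 N at first touch, 2.6 N fully in. 3 to 6 mm is a good light press.
- stand: Fixed orange stand for the stylus, 76 x 76 x 85 mm high, on a slightly wider grey foot. Origin: centre of its underside. A round hole of 22 mm diameter runs down through its centre; the stylus hangs in it by its collar, 85 mm up.
- seam_start (a point): Start of the seam, beside the orange mark, on the groove floor (the seated lid's flange top), 36 mm up: chamber x -40.5, y -50 mm. It continues straight to seam_mid1 and seam_corner.
- seam_mid1 (a point): Point on the seam half-way along the first side: chamber x -40.5, y 5 mm.
- seam_corner (a point): The seam's right-angled corner: chamber x -40.5, y 60.5 mm.
- seam_mid2 (a point): Point on the seam half-way along the second side: chamber x -5, y 60.5 mm.
- seam_end (a point): End of the seam, beside the blue mark: chamber x 30, y 60.5 mm.
- tip_rack: Bystander: orange rack of pipette tips, 80 x 120 x 60 mm. Origin: centre of its underside.
- jar: Bystander: glass jar with lid, 66 mm diameter, 95 mm high. Origin: centre of its underside.
- pen_tray: Bystander: clear tray with a red pen, 50 x 160 x 18 mm. Origin: centre of its underside.
There are look-alikes about, which are no part of the job. What is shaped like the lid but purple, red or yellow is not meant.

How it is judged (in metres and radians):
On the way, in this order (a step that is already met when the one before it is completed fails the run):
1. the lid lies flat and square on the chamber's ledge, let go (x of lid in the frame of chamber between -0.005 and 0.005 m and y of lid in the frame of chamber between -0.005 and 0.005 m and z of lid in the frame of chamber between 0.03 and 0.034 m and angle between the y axis of lid and the y axis of chamber, either way round below 0.08 rad and contact force between the fingers and lid below 0.1 N and linear speed of lid below 0.02 m/s), for 0.2 s.
2. the stylus tip presses in the groove at the orange mark (horizontal distance between stylus_tip and seam_start below 0.007 m and z of stylus_tip in the frame of chamber between 0.034 and 0.038 m and contact force between stylus and lid above 0.1 N and x of lid in the frame of chamber between -0.005 and 0.005 m and y of lid in the frame of chamber between -0.005 and 0.005 m and z of lid in the frame of chamber between 0.03 and 0.034 m and angle between the y axis of lid and the y axis of chamber, either way round below 0.08 rad), for 0.05 s.
3. the tip, still pressing, passes the middle of the first side (horizontal distance between stylus_tip and seam_mid1 below 0.007 m and z of stylus_tip in the frame of chamber between 0.034 and 0.038 m and contact force between stylus and lid above 0.1 N and x of lid in the frame of chamber between -0.005 and 0.005 m and y of lid in the frame of chamber between -0.005 and 0.005 m and z of lid in the frame of chamber between 0.03 and 0.034 m and angle between the y axis of lid and the y axis of chamber, either way round below 0.08 rad), for 0.05 s.
4. the tip, still pressing, passes the corner (horizontal distance between stylus_tip and seam_corner below 0.007 m and z of stylus_tip in the frame of chamber between 0.034 and 0.038 m and contact force between stylus and lid above 0.1 N and x of lid in the frame of chamber between -0.005 and 0.005 m and y of lid in the frame of chamber between -0.005 and 0.005 m and z of lid in the frame of chamber between 0.03 and 0.034 m and angle between the y axis of lid and the y axis of chamber, either way round below 0.08 rad), for 0.05 s.
5. the tip, still pressing, passes the middle of the second side (horizontal distance between stylus_tip and seam_mid2 below 0.007 m and z of stylus_tip in the frame of chamber between 0.034 and 0.038 m and contact force between stylus and lid above 0.1 N and x of lid in the frame of chamber between -0.005 and 0.005 m and y of lid in the frame of chamber between -0.005 and 0.005 m and z of lid in the frame of chamber between 0.03 and 0.034 m and angle between the y axis of lid and the y axis of chamber, either way round below 0.08 rad), for 0.05 s.
6. the tip, still pressing, reaches the blue mark (horizontal distance between stylus_tip and seam_end below 0.007 m and z of stylus_tip in the frame of chamber between 0.034 and 0.038 m and contact force between stylus and lid above 0.1 N and x of lid in the frame of chamber between -0.005 and 0.005 m and y of lid in the frame of chamber between -0.005 and 0.005 m and z of lid in the frame of chamber between 0.03 and 0.034 m and angle between the y axis of lid and the y axis of chamber, either way round below 0.08 rad), for 0.05 s.
At the end, for the whole second after the job is handed in: Lid within 5 mm of the chamber's centre, 32 mm up (2 mm), square within 0.08 rad; stylus upright (0.1 rad) in its stand, collar on the stand's top within 3 mm and 7 mm of its centre; both at rest; tip rack, jar and pen tray within 30 mm of their starts (x of lid in the frame of chamber between -0.005 and 0.005 m and y of lid in the frame of chamber between -0.005 and 0.005 m and z of lid in the frame of chamber between 0.03 and 0.034 m and angle between the y axis of lid and the y axis of chamber, either way round below 0.08 rad and horizontal distance between stylus and stand below 0.007 m and z of stylus in the frame of stand between 0.082 and 0.088 m and angle between stylus's own z axis and vertical below 0.1 rad and linear speed of each of stylus, lid below 0.02 m/s and distance of each of tip_rack, jar, pen_tray from where it was at the start of the episode below 0.03 m); the robot touches nothing.
It fails at once if the lid is dropped: faster than 0.5 m/s with no finger on it (linear speed of lid above 0.5 m/s and contact force between the fingers and lid below 0.02 N).
It fails at once if the pressed stylus is moved faster than 0.1 m/s along the seam (contact force between stylus and lid above 0.2 N and linear speed of stylus above 0.1 m/s and ((x of stylus_tip in the frame of chamber between -0.052 and -0.03 m and y of stylus_tip in the frame of chamber between -0.034 and 0.05 m) or (x of stylus_tip in the frame of chamber between -0.032 and 0.016 m and y of stylus_tip in the frame of chamber between 0.05 and 0.072 m))).
It fails at once if the stylus presses on the lid with more than 15 N (contact force between stylus and lid above 15 N).
It fails at once if the tip is lifted out of the groove (4 to 12 mm above its floor) part-way along the seam (z of stylus_tip in the frame of chamber between 0.04 and 0.048 m and ((x of stylus_tip in the frame of chamber between -0.052 and -0.03 m and y of stylus_tip in the frame of chamber between -0.034 and 0.05 m) or (x of stylus_tip in the frame of chamber between -0.032 and 0.016 m and y of stylus_tip in the frame of chamber between 0.05 and 0.072 m))).
It fails at once if the tip rack, jar or pen tray is moved by more than 30 mm or the jar or rack is tipped (distance of any of tip_rack, jar, pen_tray from where it was at the start of the episode above 0.03 m or angle between any of tip_rack, jar's own z axis and vertical above 0.3 rad).
It also fails if it takes over 67 s, if anything falls off the work surface, if the arm or the gripper's body presses on something with over 40 N, if the wrist force passes 120 N, or if a joint passes its speed limit or range.

### The arm

A 6-joint arm with a two-finger parallel gripper is mounted at the origin on the work surface. World frame = base frame: x ahead of the robot, y to its left, z up, the work surface at z = 0. Lengths are in mm, angles in rad, forces in N, time in s.
With the tool pointing down it reaches from about 350 to 875 mm from the base axis. Payload 4.2 kg.
Tool frame: the origin (TCP) lies midway between the tips of the shut fingers; the grasp point (between the pads) lies 19 mm behind it (arm.tcp_to_grasp is the distance from the TCP to the grasp point, in mm); z points along the fingers, y is the line along which they close (so a half turn about z gives the same grasp; the last joint's range is limited). The gripper opens to 85 mm and grips with 20 to 120 N. Pads are 22 mm wide; open, the fingers measure 114 mm over their backs; the gripper's body (76 mm by 85 mm) begins 54 mm behind the grasp point. The pads swing forward as they close: fully open they stand 13 mm farther back than shut.
Start: joints at [-0.945, 0.385, 0.008, 0, -1.194, -0.259], TCP at [224.158, -583.397, 231.312] pointing down, gripper open.
Joint ranges: [-3.14, 3.14], [-1.21, 2.06], [-1.07, 1.41], [-3.16, 2.05], [-2.99, -0.16], [-3.1, 3.1]. Speed limits (rad/s): [2.79, 2.79, 3.14, 3.14, 3.14, 3.14].

### API

Orientations are given as a unit quaternion [x, y, z, w].
In Python, from bench import arm, get_image gives the robot as it stands.
- The arm moves only by the tool drive_tool, never from a script. Its argument "deltas" is a list of rows, each a list of 2 entries, a list of its own where there are three numbers: the shift along the tool's x, y, z in cm, then the turn, a rotation vector about the tool's x, y, z in degrees. In form: [[[x, y, z], [ax, ay, az]], ...]. A call has 1 to 12 rows; each row shifts and turns the commanded pose from where the row before left it, along the tool's axes as they then stand; what a row does not reach is not made up. A row lasts 1/10 s, in which the tool goes at most 50 mm and 8.59 degrees, less where a joint would pass 70% of its speed; a pose out of reach is approached as far as the arm can. A call with a gripper value outside its range is refused whole. "claw" is the finger opening in cm, from 0 to 8.54, set as the call begins (left out, the last holds). The fingers move at their own pace and stop on an object; the grip force is fixed at half the most. Time passes only in rows, so rows that do not move let the fingers close. It gives the time, the measured TCP pose, the force, the opening and the grip force at its end, in the units of the state.
- arm.read_state(): the state, without advancing time (a new reading comes with each control period).
- get_image(name): name is "scene" or "top" or "wrist"; returns a dict with "img" (384x512x3 uint8, red, green, blue), "fx", "fy", "cx", "cy" (pixels), "D" ([k1, k2, p1, p2, k3] as OpenCV has them; the pictures are not rectified), "eye" and "orientation" of the camera in the world; the wrist camera has in their place "mount" (4x4, takes a point from camera to tool coordinates, whose origin is the TCP and whose axes are the flange's). Camera axes: x right, y down, z forward; pixel columns grow to the right and rows downward; lengths in mm; the calibration is good to about 2 mm. A picture is of the moment at which its call begins: read the wrist's pose just before it. There is no depth.
- arm.job_done(): hands the job in; it is judged then, once.
The state is a dict: "clock": time; "joints": joint angles; "joint_vel": joint speeds; "joint_efforts": joint torques, N m; "position": TCP position; "ee_rot": TCP orientation; "contact_force": force on the tool from outside, world axes, zero at the start; "wrist_torque": the same for the moment, N m; "gripper_width": finger opening in mm; "grasp_force": force on a finger pad.
Only numpy, scipy, OpenCV 4.12 (cv2) and the standard library are available. Lean on these libraries where they do the work, as an engineer would, in place of code of your own. Each camera call takes 0.05 s, during which the arm holds its last target. There are 200 camera calls.

## Working session

There is one attempt and no reset: what is moved stays moved. The work goes in short steps, Python scripts to look and compute and a tool call to move; the robot and the scene stay as the last step left them, time stands still between calls to the robot, and variables do not carry over. Pictures are saved under pics/ and viewed, at most 10 in all, crops included, and the job is handed in when it is done.

Besides the shell and the picture viewer there is one more tool, called after "Call:" as name([rows], argument=value, ...), one row to a line, values as JSON. drive_tool: Moves the arm, as the interface text tells. Its arguments: {"type":"object","properties":{"deltas":{"type":"array"},"claw":{"type":"number"}},"required":["deltas"]}

```bash
mkdir -p pics; python3 - <<'E'
from bench import arm,get_image
import cv2,pickle
s=arm.read_state();print(s)
for n in("scene","top"):
    d=get_image(n);pickle.dump(d,open(f"pics/{n}.pkl","wb"))
    cv2.imwrite(f"pics/{n}.png",d["img"][:,:,::-1]);print(n,{k:v for k,v in d.items() if k!="img"})
d=get_image("wrist");print(d["mount"],d["fx"],d["D"])
E
```

```text
{'clock': 0.0, 'joints': array([-9.45412835e-01,  3.85592856e-01,  6.58464730e-03, -5.14811806e-04,
       -1.19394822e+00, -2.58604345e-01]), 'joint_vel': array([ 2.38899981e-04,  2.86157662e-05,  7.15980541e-04,  8.04214740e-04,
        4.46895782e-04, -1.94357679e-03]), 'joint_efforts': array([-8.48126911e-04, -3.92287767e+01,  1.88398057e+01,  4.18600872e+00,
       -4.52113876e-03, -9.03941498e-06]), 'position': array([ 223.94466561, -582.87202066,  230.1811843 ]), 'ee_rot': array([-1.82269847e-01,  9.83247923e-01,  1.07859077e-03, -2.45732979e-04]), 'contact_force': array([-0.44666382,  0.15805352,  0.04138347]), 'wrist_torque': array([-0.01429908,  0.02402407,  0.01353198]), 'grasp_force': 0.0, 'gripper_width': 85.12059563608533}
scene {'fx': 452.034272301475, 'fy': 452.034272301475, 'cx': 255.74239227789332, 'cy': 194.157553946703, 'D': array([-0.12908973,  0.        ,  0.        ,  0.        ,  0.        ]), 'eye': array([1334.13231421, -457.07008588,  845.43352893]), 'orientation': array([ 0.77740658,  0.47777439, -0.21620363, -0.34731345])}
top {'fx': 411.0508775399626, 'fy': 411.0508775399626, 'cx': 260.0996836694957, 'cy': 193.0021989274292, 'D': array([0.0497579, 0.       , 0.       , 0.       , 0.       ]), 'eye': array([ 455.28603595,  -78.67949647, 1054.20357989]), 'orientation': array([ 0.70791288, -0.70457649,  0.04040093, -0.0282682 ])}
[[-5.18758354e-05 -9.57808460e-01 -2.87407293e-01  7.37522989e+01]
 [ 9.99999994e-01 -7.84180120e-05  8.08385894e-05 -1.09442076e+00]
 [-9.99657933e-05 -2.87407287e-01  9.57808458e-01 -1.41599584e+02]
 [ 0.00000000e+00  0.00000000e+00  0.00000000e+00  1.00000000e+00]] 317.32496215187246 [0.00841381 0.         0.         0.         0.        ]
```

View pics/top.png

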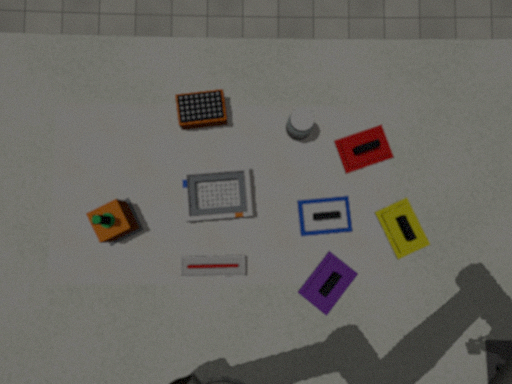

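View pics/scene.png

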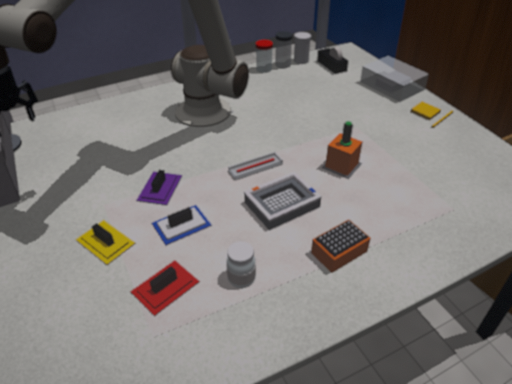

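```bash
cat > h.py <<'E'
import numpy as np,cv2
from scipy.spatial.transform import Rotation as R
def cam(d,st=None):
    K=np.array([[d["fx"],0,d["cx"]],[0,d["fy"],d["cy"]],[0,0,1]])
    if "mount" in d:
        M=np.array(d["mount"]);Rt=R.from_quat(st["ee_rot"]).as_matrix()
        return K,np.array(d["D"]),Rt@M[:3,:3],Rt@M[:3,3]+st["position"]
    return K,np.array(d["D"]),R.from_quat(d["orientation"]).as_matrix(),np.array(d["eye"])
def back(c,uv,z):
    K,D,Rm,e=c
    p=cv2.undistortPoints(np.array(uv,float).reshape(-1,1,2),K,D)[:,0]
    r=np.c_[p,np.ones(len(p))]@Rm.T
    return e+r*((z-e[2])/r[:,2])[:,None]
def proj(c,P):
    K,D,Rm,e=c
    Rc=Rm.T
    return cv2.projectPoints(np.array(P,float),cv2.Rodrigues(Rc)[0],-Rc@e,K,D)[0][:,0]
def blobs(img,lo,hi,roi=None,amin=8):
    h=cv2.cvtColor(img,cv2.COLOR_RGB2HSV);m=cv2.inRange(h,np.array(lo),np.array(hi))
    if roi: x0,y0,x1,y1=roi; k=np.zeros_like(m);k[y0:y1,x0:x1]=255;m&=k
    n,l,s,c=cv2.connectedComponentsWithStats(m)
    return [(c[i].round(1),s[i],np.argwhere(l==i)[:,::-1]) for i in range(1,n) if s[i][4]>=amin]
E
python3 - <<'E'
from h import *
import pickle
d=pickle.load(open("pics/top.pkl","rb"));c=cam(d);im=d["img"]
cv2.imwrite("pics/crop.png",cv2.resize(im[150:270,70:370],None,fx=2.6,fy=2.6,interpolation=cv2.INTER_CUBIC)[:,:,::-1])
for name,lo,hi,z in(("blue",(100,130,50),(125,255,255),None),("orange",(3,150,90),(20,255,255),None),("green",(50,100,40),(85,255,255),None)):
    for ct,s,p in blobs(im,lo,hi,(70,140,370,270)):
        z={"blue":4 if s[4]>80 else 41,"orange":41 if s[4]<150 else 85,"green":155}[name]
        print(name,ct,s[4],back(c,ct,z).round(1))
        if name=="blue" and s[4]>80 or name!="blue":
            w=back(c,p,z)[:,:2].astype(np.float32);print(cv2.minAreaRect(w))
E
```

```text
blue [184.5 183.3] 22 [[577.1  91.   41. ]]
blue [323.4 216.1] 440 [[ 499.3 -258.6    4. ]]
((500.7499084472656, -261.0428161621094), (87.94584655761719, 128.28570556640625), 5.6802287101745605)
orange [109.1 220.7] 706 [[483.2 255.5  85. ]]
((483.6661682128906, 257.8680725097656), (73.74427795410156, 73.73485565185547), 27.779903411865234)
orange [238.5 214.5] 24 [[500.6 -42.9  41. ]]
((500.62066650390625, -42.9251708984375), (7.380795001983643, 12.3298978805542), 0.2560410797595978)
green [108.2 219.8] 61 [[483.1 233.3 155. ]]
((483.4332275390625, 234.13844299316406), (22.490198135375977, 28.25192642211914), 86.2155532836914)
green [ 96.3 219.1] 56 [[484.6 258.5 155. ]]
((483.69952392578125, 259.0450134277344), (15.035991668701172, 17.024837493896484), 0.1388300210237503)
```

View pics/crop.png

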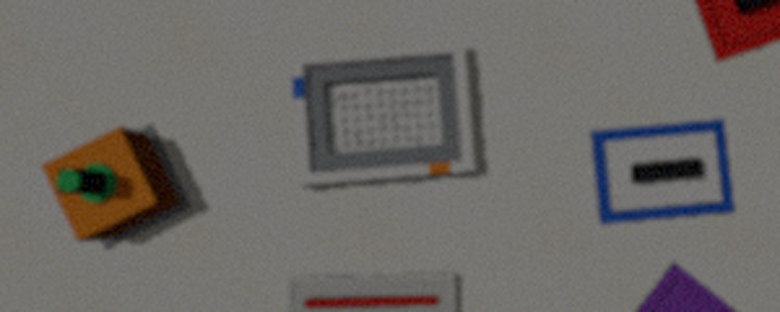

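The close crop shows the wanted lid, a blue rim with a white panel, at crop (662,170), which is top (325,216). The look-alikes are red (364,148), yellow (402,228) and purple (328,283) in the top view, and I reject all three by colour. The chamber is at (219,195), its orange mark at (238,214), its blue mark at (184,183), and the stand with the stylus at (109,221).

Call:
drive_tool([
  [[0, 0, 0], [0, 0, -8.3]],
  [[0, 0, 0], [0, 0, -8.3]],
  [[0, 0, 0], [0, 0, -8.3]],
  [[0, 0, 0], [0, 0, -8.3]],
  [[0, 0, 0], [0, 0, -8.3]],
  [[0, 0, 0], [0, 0, -8.3]],
  [[0, 0, 0], [0, 0, -8.3]],
  [[0, 0, 0], [0, 0, -8.3]],
  [[0, 0, 0], [0, 0, -8.3]],
], claw=8.5)

```text
clock: 1.05
position: [224.1, -583.1, 230.8]
ee_rot: [0.743, -0.669, -0.0, -0.0]
contact_force: [-0.4, -0.3, 0.3]
gripper_width: 85.3
grasp_force: 0.0
```

Call:
drive_tool([
  [[-2.44, -2.56, 0.67], [0, 0, 0]],
  [[-2.44, -2.56, 0.67], [0, 0, 0]],
  [[-2.44, -2.56, 0.67], [0, 0, 0]],
  [[-2.44, -2.56, 0.67], [0, 0, 0]],
  [[-2.44, -2.56, 0.67], [0, 0, 0]],
  [[-2.44, -2.56, 0.67], [0, 0, 0]],
  [[-2.44, -2.56, 0.67], [0, 0, 0]],
  [[-2.44, -2.56, 0.67], [0, 0, 0]],
  [[-2.44, -2.56, 0.67], [0, 0, 0]],
  [[-2.44, -2.56, 0.67], [0, 0, 0]],
  [[-2.44, -2.56, 0.67], [0, 0, 0]],
  [[-2.44, -2.56, 0.67], [0, 0, 0]],
])

```text
clock: 2.25
position: [501.3, -260.2, 150.4]
ee_rot: [0.742, -0.671, -0.0, 0.0]
contact_force: [1.3, 0.0, -0.1]
gripper_width: 85.0
grasp_force: 0.0
```

Call:
drive_tool([
  [[0, 0, 0], [0, 0, 0]],
  [[0, 0, 0], [0, 0, 0]],
])

```text
clock: 2.45
position: [500.7, -260.8, 150.4]
ee_rot: [0.742, -0.67, -0.001, 0.0]
contact_force: [0.0, 0.0, -0.8]
gripper_width: 85.1
grasp_force: 0.0
```

```bash
cat >> h.py <<'E'
def snap(name):
    from bench import arm,get_image
    st=arm.read_state();d=get_image("wrist");im=d["img"]
    cv2.imwrite(f"pics/{name}.png",im[:,:,::-1]);return cam(d,st),im,st
def yaw_y(st):
    y=R.from_quat(st["ee_rot"]).as_matrix()[:,1];return np.degrees(np.arctan2(y[1],y[0]))
def delta(st,tgt):
    return (R.from_quat(st["ee_rot"]).as_matrix().T@(np.array(tgt)-st["position"]))/10
E
python3 - <<'E'
from h import *
c,im,st=snap("w1");print(yaw_y(st),st["position"])
for ct,s,p in blobs(im,(100,120,40),(125,255,255),amin=200):
    print(ct,s,cv2.minAreaRect(back(c,p,4)[:,:2].astype(np.float32)))
E
```

```text
-174.19193061349452 [ 500.70324273 -260.83779636  150.40953013]
[251.5 168.3] [ 200  108  104  136 4660] ((501.3670959472656, -261.7888488769531), (91.16896057128906, 130.13233947753906), 5.47244119644165)
```

View pics/w1.png

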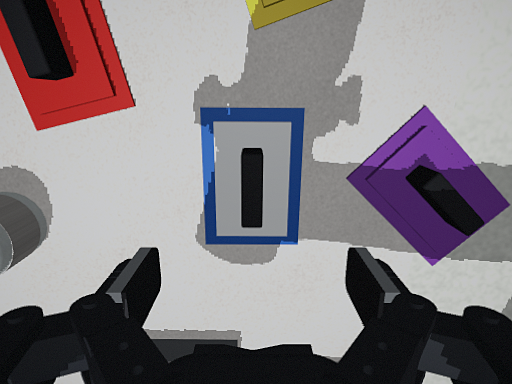

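The wrist view shows the blue lid centred at (252,175) with its bar at (252,188). The fingers straddle it correctly and nothing is in the way of the descent.

Call:
drive_tool([
  [[0.11, -0.06, 1.5], [0, 0, 0.3]],
  [[0, 0, 2], [0, 0, 0]],
  [[0, 0, 2], [0, 0, 0]],
  [[0, 0, 2], [0, 0, 0]],
  [[0, 0, 2], [0, 0, 0]],
  [[0, 0, 1.5], [0, 0, 0]],
  [[0, 0, 1.5], [0, 0, 0]],
  [[0, 0, 1], [0, 0, 0]],
  [[0, 0, 0], [0, 0, 0]],
])

```text
clock: 3.4
position: [499.9, -263.1, 14.8]
ee_rot: [0.739, -0.674, -0.001, 0.001]
contact_force: [0.1, -0.2, -0.5]
gripper_width: 84.4
grasp_force: 0.0
```

Call:
drive_tool([
  [[0, 0, 0], [0, 0, 0]],
  [[0, 0, 0], [0, 0, 0]],
  [[0, 0, 0], [0, 0, 0]],
  [[0, 0, 0], [0, 0, 0]],
  [[0, 0, 0], [0, 0, 0]],
  [[0, 0, 0], [0, 0, 0]],
  [[0, 0, 0], [0, 0, 0]],
  [[0, 0, 0], [0, 0, 0]],
], claw=1.2)

```text
clock: 4.2
position: [501.9, -262.5, 16.5]
ee_rot: [0.74, -0.673, 0.001, -0.0]
contact_force: [-0.6, 1.9, 7.0]
gripper_width: 16.8
grasp_force: 60.3
```

Call:
drive_tool([
  [[0, 0, -0.5], [0, 0, 0]],
  [[0, 0, -1.5], [0, 0, 0]],
  [[0, 0, -3], [0, 0, 0]],
  [[0, 0, -3], [0, 0, 0]],
  [[0, 0, -2], [0, 0, 0]],
  [[0, 0, 0], [0, 0, 0]],
  [[0, 0, 0], [0, 0, 0]],
])

```text
clock: 4.9
position: [500.5, -262.1, 115.0]
ee_rot: [0.739, -0.673, -0.001, 0.0]
contact_force: [-0.3, -0.2, -2.5]
gripper_width: 16.9
grasp_force: 59.4
```

```bash
python3 - <<'E'
from h import *
import pickle
from bench import arm
from scipy.optimize import least_squares
for n,roi,O in(("scene",(240,165,330,215),1),("top",(170,160,265,225),1)):
    d=pickle.load(open(f"pics/{n}.pkl","rb"));c=cam(d);im=d["img"]
    q={}
    for k,lo,hi in(("o",(3,110,80),(20,255,255)),("b",(98,90,40),(128,255,255))):
        for ct,s,p in blobs(im,lo,hi,roi,5):
            w=back(c,ct,41)[0];print(n,k,ct,s[4],w.round(1))
            q[k]=w
    a=np.degrees(np.arctan2(*(q["b"]-q["o"])[1::-1])-np.arctan2(127,87));m=(q["o"]+q["b"])[:2]/2
    r=R.from_euler("z",a,degrees=True).as_matrix()[:2,:2]
    print("yaw",a,"org",m-r@[-13.5,13.5],np.linalg.norm(q["b"]-q["o"]))
    # pale floor grid/dark ledge centroid at top
st=arm.read_state();print(st["position"],yaw_y(st),st["grasp_force"],st["contact_force"])
t=[553.4,11.7,st["position"][2]];print(delta(st,t))
E
```

```text
scene o [255.3 188.1] 13 [503.7 -43.8  41. ]
scene b [311.6 189.7] 12 [578.9  89.   41. ]
yaw 4.923217233414862 org [555.89736215  10.30053563] 152.65409358447835
top o [238.7 214.2] 37 [501.4 -43.4  41. ]
top b [184.8 183.1] 32 [577.6  90.3  41. ]
yaw 4.706907195898883 org [554.05543772  11.08106018] 153.9043225885969
[ 500.47324134 -262.13123885  115.02964297] -174.6294487575015 59.38087821006775 [-0.27453608 -0.19506622 -2.48135822]
[-2.67675336e+01 -7.83240351e+00  2.22160114e-02]
```

Call:
drive_tool([
  [[0, 0, 0], [0, 0, 0.6]],
  [[-1.25, -0.36, 0], [0, 0, 0]],
  [[-2.5, -0.71, 0], [0, 0, 0]],
  [[-2.5, -0.71, 0], [0, 0, 0]],
  [[-2.5, -0.71, 0], [0, 0, 0]],
  [[-2.5, -0.71, 0], [0, 0, 0]],
  [[-2.5, -0.71, 0], [0, 0, 0]],
  [[-2.5, -0.71, 0], [0, 0, 0]],
  [[-2.5, -0.71, 0], [0, 0, 0]],
  [[-2.5, -0.71, 0], [0, 0, 0]],
  [[-2.5, -0.71, 0], [0, 0, 0]],
  [[-1.8, -0.52, 0], [0, 0, 0]],
])

```text
clock: 6.1
position: [551.9, 0.3, 114.7]
ee_rot: [0.737, -0.676, -0.001, 0.001]
contact_force: [0.1, -0.7, -1.7]
gripper_width: 17.0
grasp_force: 59.4
```

Call:
drive_tool([
  [[-1.22, -0.35, 1], [0, 0, 0]],
  [[0, 0, 1.0], [0, 0, 0]],
  [[0, 0, 0], [0, 0, 0]],
  [[0, 0, 0], [0, 0, 0]],
  [[0, 0, 0], [0, 0, 0]],
])

```text
clock: 6.6
position: [554.8, 9.9, 95.9]
ee_rot: [0.736, -0.677, 0.0, 0.0]
contact_force: [-0.0, -0.9, -2.1]
gripper_width: 16.8
grasp_force: 59.3
```

```bash
python3 - <<'E'
from h import *
c,im,st=snap("w2");print(yaw_y(st),st["position"])
C=np.array([554.3,11.,0]);r=R.from_euler("z",4.75,degrees=True).as_matrix()
print("pred",proj(c,np.array([[-57,-50,41],[30,77,41],[-63,-83,41],[63,-83,41],[52,-72,41],[-52,-72,41.]])@r.T+C).round(1))
for k,lo,hi in(("o",(3,110,80),(20,255,255)),("b",(98,90,40),(128,255,255))):
    for ct,s,p in blobs(im,lo,hi,None,30): print(k,ct,s,back(c,ct,41)[0])
E
```

```text
-175.2440108982621 [554.80673271   9.92032188  95.90138939]
pred [[345.5 141.1]
 [211.7 315.9]
 [360.6  84.3]
 [145.3  84.3]
 [165.6 103.9]
 [340.2 103.9]]
o [350.9 140.4] [347 125   9  32 205] [498.3900246 -44.2328101  41.       ]
o [  4.9 155.8] [  0 152  12  13  58] [711.27044894 -16.83301619  41.        ]
o [ 17.  242.5] [   0  160   45  143 2921] [711.41446791  42.38245083  41.        ]
o [  1.8 321.1] [  0 307   7  24  89] [730.24695729 106.91858444  41.        ]
b [252.9 175.8] [  157   119   193   171 10651] [556.60330914 -16.95690147  41.        ]
b [229.1 341. ] [224 337  11  10  84] [563.81542352 111.30569785  41.        ]
b [276.7 340.9] [272 337  10  10  79] [528.26543398 108.24372477  41.        ]
```

View pics/w2.png

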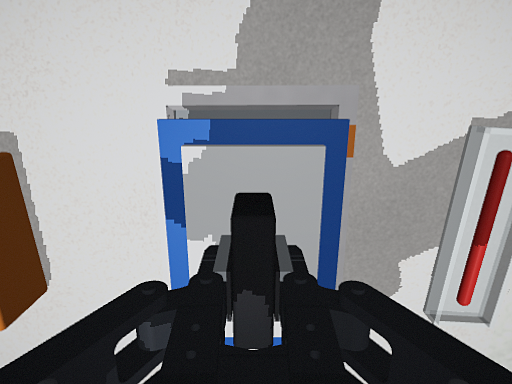

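The wrist view shows the frame opening at rows 105 and up, columns 166 to 338, and the orange mark at (351,140). Both are within about 1 mm of the prediction. I'm lowering the lid slowly.

Call:
drive_tool([
  [[-0.1, 0.04, 1], [0, 0, 0]],
  [[0, 0, 1], [0, 0, 0]],
  [[0, 0, 0.8], [0, 0, 0]],
  [[0, 0, 0.6], [0, 0, 0]],
  [[0, 0, 0.4], [0, 0, 0]],
  [[0, 0, 0.3], [0, 0, 0]],
  [[0, 0, 0.3], [0, 0, 0]],
  [[0, 0, 0], [0, 0, 0]],
  [[0, 0, 0], [0, 0, 0]],
])

```text
clock: 7.55
position: [554.5, 11.7, 52.1]
ee_rot: [0.736, -0.677, 0.0, -0.0]
contact_force: [0.6, 0.2, -0.8]
gripper_width: 16.8
grasp_force: 59.3
```

Call:
drive_tool([
  [[0, 0, 0.15], [0, 0, 0]],
  [[0, 0, 0.15], [0, 0, 0]],
  [[0, 0, 0], [0, 0, 0]],
  [[0, 0, 0], [0, 0, 0]],
])

```text
clock: 7.95
position: [554.3, 11.6, 48.9]
ee_rot: [0.736, -0.677, -0.0, 0.0]
contact_force: [0.4, 0.1, -1.5]
gripper_width: 16.9
grasp_force: 59.3
```

Call:
drive_tool([
  [[0, 0, 0.1], [0, 0, 0]],
  [[0, 0, 0.1], [0, 0, 0]],
  [[0, 0, 0], [0, 0, 0]],
  [[0, 0, 0], [0, 0, 0]],
])

```text
clock: 8.35
position: [554.5, 11.7, 48.5]
ee_rot: [0.736, -0.677, 0.0, -0.0]
contact_force: [-3.3, 0.5, 7.6]
gripper_width: 16.9
grasp_force: 60.6
```

Call:
drive_tool([
  [[0, 0, 0], [0, 0, 0]],
  [[0, 0, 0], [0, 0, 0]],
  [[0, 0, 0], [0, 0, 0]],
  [[0, 0, 0], [0, 0, 0]],
  [[0, 0, 0], [0, 0, 0]],
  [[0, 0, 0], [0, 0, 0]],
], claw=6)

```text
clock: 8.95
position: [554.3, 11.6, 46.8]
ee_rot: [0.736, -0.677, -0.0, 0.0]
contact_force: [0.3, 0.1, -0.9]
gripper_width: 59.8
grasp_force: 0.0
```

Call:
drive_tool([
  [[0, 0, -1.5], [0, 0, 0]],
  [[0, 0, -3], [0, 0, 0]],
  [[0, 0, -3], [0, 0, 0]],
  [[0, 0, -3], [0, 0, 0]],
  [[0, 0, -2], [0, 0, 0]],
  [[0, 0, 0], [0, 0, 0]],
  [[0, 0, 0], [0, 0, 0]],
], claw=8.5)

```text
clock: 9.65
position: [554.0, 11.7, 171.7]
ee_rot: [0.736, -0.677, -0.0, -0.0]
contact_force: [-0.0, -0.5, -0.7]
gripper_width: 85.0
grasp_force: 0.0
```

```bash
python3 - <<'E'
from h import *
c,im,st=snap("w3");print(yaw_y(st),st["position"])
C=np.array([554.3,11.,0]);r=R.from_euler("z",4.75,degrees=True).as_matrix()
print("pred o,b",proj(c,np.array([[-57,-50,41],[30,77,41]])@r.T+C).round(1))
q={}
for k,lo,hi in(("o",(3,110,80),(20,255,255)),("b",(98,90,40),(128,255,255))):
    for ct,s,p in blobs(im,lo,hi,None,30):
        print(k,ct,s,back(c,ct,41)[0].round(1))
        if s[4]>2500 and k=="b": print(cv2.minAreaRect(back(c,p,36)[:,:2].astype(np.float32)))
E
```

```text
-175.2043688228689 [554.03084724  11.65911141 171.72560915]
pred o,b [[319.8 127.2]
 [220.8 262.1]]
o [319.7 126.9] [313 116  14  23 294] [501.8 -43.8  41. ]
o [ 39.8 204.8] [   0  144   66  131 1373] [743.8  46.   41. ]
b [252.3 172.4] [ 198  110  109  141 5213] [5.551e+02 1.000e-01 4.100e+01]
((554.10595703125, 12.458450317382812), (91.8174819946289, 130.6812744140625), 4.867678165435791)
b [221.2 262.4] [211 258  21  10 206] [577.4  90.6  41. ]
```

View pics/w3.png

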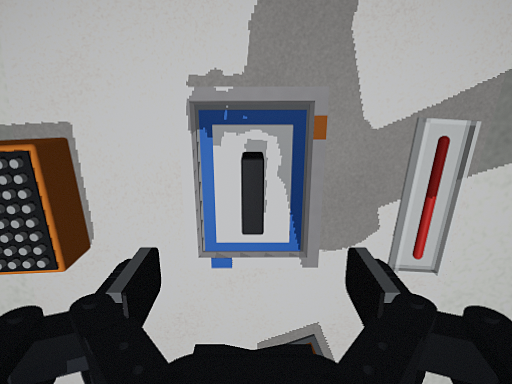

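The lid is seated square in the frame, its blob centre at (252,172), with an even gap all round. The orange mark is at (320,127) and the blue at (221,262). Next is the stylus.

Call:
drive_tool([
  [[-1.2, 0.25, -1.6], [0, 0, 0]],
  [[-2.4, 0.47, -1.2], [0, 0, 0]],
  [[-2.4, 0.47, -1], [0, 0, 0]],
  [[-2.4, 0.47, -1], [0, 0, 0]],
  [[-2.4, 0.47, -1], [0, 0, 0]],
  [[-2.4, 0.47, -1], [0, 0, 0]],
  [[-2.4, 0.47, -1], [0, 0, 0]],
  [[-2.4, 0.47, -1], [0, 0, 0]],
  [[-2.4, 0.47, 0], [0, 0, 0]],
  [[-2.4, 0.47, 0], [0, 0, 0]],
  [[-2.3, 0.44, 0], [0, 0, 0]],
  [[0, 0, 0], [0, 0, 0]],
])

```text
clock: 10.9
position: [483.3, 259.3, 257.9]
ee_rot: [0.737, -0.676, -0.0, 0.002]
contact_force: [1.1, -0.3, -0.7]
gripper_width: 85.2
grasp_force: 0.0
```

Call:
drive_tool([
  [[0, 0, 0], [0, 0, 0]],
  [[0, 0, 0], [0, 0, 0]],
])

```text
clock: 11.1
position: [484.1, 256.9, 259.0]
ee_rot: [0.736, -0.677, -0.0, 0.001]
contact_force: [-0.1, 0.5, -0.4]
gripper_width: 84.9
grasp_force: 0.0
```

```bash
python3 - <<'E'
from h import *
c,im,st=snap("w4");print(yaw_y(st),st["position"])
for k,lo,hi,z in(("o",(3,110,60),(20,255,255),85),("g",(45,80,30),(90,255,255),155)):
    for ct,s,p in blobs(im,lo,hi,None,60):
        print(k,ct,s,back(c,ct,z)[0].round(1),cv2.minAreaRect(back(c,p,z)[:,:2].astype(np.float32)))
cv2.imwrite("pics/w4c.png",cv2.resize(im[60:340,120:400],None,fx=2,fy=2,interpolation=cv2.INTER_CUBIC)[:,:,::-1])
E
```

```text
-175.21752647450995 [484.1038095  256.86740035 259.00180428]
o [19.5  5.1] [  0   0  47  12 428] [699.8 122.5  85. ] ((697.3563232421875, 122.55548095703125), (40.61104965209961, 8.495821952819824), 5.184492588043213)
o [250.6 168.3] [ 203  122   96   99 4452] [486.2 250.8  85. ] ((486.0692443847656, 255.56607055664062), (75.71366882324219, 81.80927276611328), 27.416406631469727)
g [250.4 172.1] [234 161  35  29 420] [487.  238.8 155. ] ((486.33074951171875, 241.2822265625), (27.135665893554688, 22.8240909576416), 4.763014316558838)
g [250.5 196.3] [239 185  24  23 442] [485.3 258.8 155. ] ((485.3060607910156, 258.6604919433594), (18.68797492980957, 18.650676727294922), 4.758852481842041)
```

View pics/w4c.png

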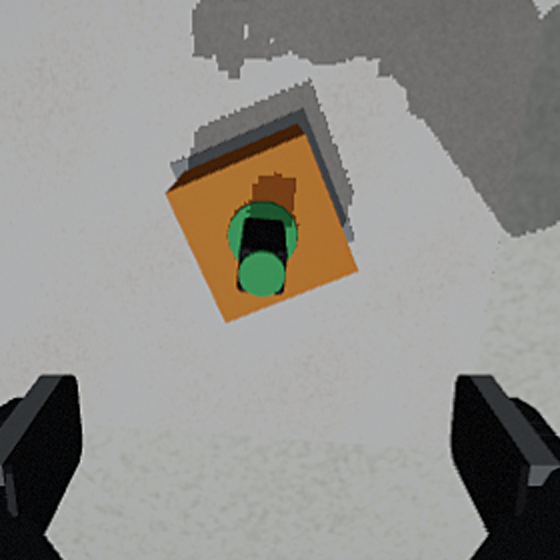

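The crop shows the stylus upright in its stand, cap at crop (262,273), which is about (251,196) in the wrist view. The black grip's faces are nearly along the image axes. I'll fit the grip yaw.

```bash
python3 - <<'E'
from h import *
from bench import arm
im=cv2.cvtColor(cv2.imread("pics/w4.png"),cv2.COLOR_BGR2RGB)
from bench import get_image
st=arm.read_state();c=cam(get_image("wrist"),st)
m=(im.max(2)<45)
roi=np.zeros(m.shape,bool);roi[150:225,215:290]=1;m&=roi
g=cv2.inRange(cv2.cvtColor(im,cv2.COLOR_RGB2HSV),(45,80,30),(90,255,255))>0
def box(x,y,a):
    r=R.from_euler("z",a,degrees=True).as_matrix()
    P=np.array([[i,j,k] for i in(-10,10) for j in(-10,10) for k in(91,151)],float)@r.T+[x,y,0]
    h=cv2.convexHull(proj(c,P).astype(np.float32));k=np.zeros(m.shape,np.uint8)
    cv2.fillConvexPoly(k,(h*16).astype(np.int32),1,shift=4);return (k>0)
best=sorted(((np.sum((box(x,y,a)^m)&~g),x,y,a) for x in np.arange(482,489,1) for y in np.arange(255,263,1) for a in range(-45,45,5)))[:8]
print(m.sum(),best)
o=[(p) for ct,s,p in blobs(im,(8,110,150),(20,255,255),(200,100,300,250),60)]
E
```

```text
396 [(np.int64(29), np.int64(485), np.int64(257), 5), (np.int64(29), np.int64(486), np.int64(256), 5), (np.int64(29), np.int64(486), np.int64(257), 0), (np.int64(30), np.int64(486), np.int64(255), 5), (np.int64(30), np.int64(486), np.int64(257), 5), (np.int64(32), np.int64(486), np.int64(256), 0), (np.int64(33), np.int64(485), np.int64(258), 5), (np.int64(33), np.int64(486), np.int64(255), 0)]
```

Call:
drive_tool([
  [[-0.08, -0.13, 1.5], [0, 0, 0]],
  [[0, 0, 2.5], [0, 0, 0]],
  [[0, 0, 2.5], [0, 0, 0]],
  [[0, 0, 2.5], [0, 0, 0]],
  [[0, 0, 2.5], [0, 0, 0]],
  [[0, 0, 2], [0, 0, 0]],
  [[0, 0, 1.8], [0, 0, 0]],
  [[0, 0, 0], [0, 0, 0]],
  [[0, 0, 0], [0, 0, 0]],
])

```text
clock: 12.1
position: [485.9, 258.2, 107.2]
ee_rot: [0.736, -0.677, 0.0, 0.0]
contact_force: [-0.1, 0.8, 0.6]
gripper_width: 85.0
grasp_force: 0.0
```

Call:
drive_tool([
  [[0, 0, 0], [0, 0, 0]],
  [[0, 0, 0], [0, 0, 0]],
  [[0, 0, 0], [0, 0, 0]],
  [[0, 0, 0], [0, 0, 0]],
  [[0, 0, 0], [0, 0, 0]],
  [[0, 0, 0], [0, 0, 0]],
  [[0, 0, 0], [0, 0, 0]],
  [[0, 0, 0], [0, 0, 0]],
], claw=1.4)

```text
clock: 12.9
position: [485.8, 258.8, 107.4]
ee_rot: [0.736, -0.677, 0.0, -0.0]
contact_force: [-0.7, 1.4, 4.5]
gripper_width: 19.4
grasp_force: 59.0
```

```bash
python3 - <<'E'
from bench import arm,get_image
import numpy as np
L=[]
for i in range(3):
    s=arm.read_state();L.append(np.r_[s["position"],s["contact_force"],s["wrist_torque"],s["clock"]]);get_image("wrist")
print(np.array(L).round(2),s["ee_rot"])
E
```

```text
[[ 4.8575e+02  2.5876e+02  1.0743e+02 -7.1000e-01  1.3900e+00  4.5300e+00
   6.0000e-02  2.5000e-01 -2.0000e-02  1.2900e+01]
 [ 4.8577e+02  2.5878e+02  1.0743e+02 -9.6000e-01  2.2000e-01  4.6800e+00
   1.0000e-01  1.9000e-01 -0.0000e+00  1.2950e+01]
 [ 4.8577e+02  2.5876e+02  1.0746e+02 -3.2000e-01 -1.0000e+00  5.7600e+00
   4.0000e-02  2.4000e-01  5.0000e-02  1.3000e+01]] [ 7.36291447e-01 -6.76664363e-01  1.44550130e-04 -4.73640280e-04]
```

Call:
drive_tool([
  [[0, 0, -0.5], [0, 0, 0]],
  [[0, 0, -1.5], [0, 0, 0]],
  [[0, 0, -2], [0, 0, 0]],
  [[0, 0, -2.5], [0, 0, 0]],
  [[0, 0, -2.5], [0, 0, 0]],
  [[0, 0, -1], [0, 0, 0]],
  [[0, 0, 0], [0, 0, 0]],
])

```text
clock: 13.75
position: [485.7, 258.8, 207.7]
ee_rot: [0.736, -0.677, -0.0, -0.001]
contact_force: [-0.8, 1.0, -1.3]
gripper_width: 19.2
grasp_force: 58.6
```

Call:
drive_tool([
  [[1.25, -0.03, 0], [0, 0, 0]],
  [[2.5, -0.06, 0], [0, 0, 0]],
  [[2.8, -0.06, 0], [0, 0, 0]],
  [[2.8, -0.06, 0], [0, 0, 0]],
  [[2.8, -0.06, 0], [0, 0, 0]],
  [[2.8, -0.06, 0], [0, 0, 0]],
  [[2.8, -0.06, 0], [0, 0, 0]],
  [[2.8, -0.06, 0], [0, 0, 0]],
  [[2.8, -0.06, 0], [0, 0, 0]],
  [[2.8, -0.06, 0], [0, 0, 0]],
  [[2.5, -0.06, 0], [0, 0, 0]],
  [[1.6, -0.03, 0], [0, 0, 0]],
])

```text
clock: 14.95
position: [515.8, -44.7, 204.8]
ee_rot: [0.735, -0.678, -0.001, 0.002]
contact_force: [-0.3, 0.3, -0.8]
gripper_width: 19.7
grasp_force: 58.6
```

Call:
drive_tool([
  [[0, 0, 1.5], [0, 0, 0]],
  [[0, 0, 1.5], [0, 0, 0]],
  [[0, 0, 1.5], [0, 0, 0]],
  [[0, 0, 0], [0, 0, 0]],
  [[0, 0, 0], [0, 0, 0]],
  [[0, 0, 0], [0, 0, 0]],
])

```text
clock: 15.55
position: [517.6, -42.6, 162.2]
ee_rot: [0.736, -0.677, 0.0, -0.0]
contact_force: [-0.6, 0.1, -0.0]
gripper_width: 19.3
grasp_force: 58.6
```

```bash
python3 - <<'E'
from h import *
c,im,st=snap("w5");print(yaw_y(st),st["position"],st["ee_rot"],st["contact_force"])
C=np.array([554.2,11.2,0]);r=R.from_euler("z",4.85,degrees=True).as_matrix()
t=st["position"]-[0,0,22.4]
print("start",proj(c,np.array([[-40.5,-50,36]])@r.T+C).round(1),"origin,tip,ball",proj(c,[t,t-[0,0,72],t-[0,0,68]]).round(1))
for k,lo,hi in(("o",(3,110,80),(20,255,255)),("b",(98,90,40),(128,255,255)),("g",(45,80,30),(90,255,255))):
    for ct,s,p in blobs(im,lo,hi,None,60): print(k,ct,s,back(c,ct,41)[0].round(1))
x0,y0=180,60
cv2.imwrite("pics/w5c.png",cv2.resize(im[60:320,160:360],None,fx=2.3,fy=2.3,interpolation=cv2.INTER_CUBIC)[:,:,::-1])
E
```

```text
-175.18023498170766 [517.62228028 -42.5695691  162.22501268] [ 7.36213796e-01 -6.76748992e-01  1.99918602e-04 -9.45267246e-05] [-0.61030814  0.14513471 -0.00720295]
start [[251.9 187.2]] origin,tip,ball [[252.1 236. ]
 [252.4 197.6]
 [252.4 199.1]]
o [271.1 188.6] [265 178  13  22 272] [501.6 -43.6  41. ]
o [ 22.6 243.1] [   0  191   53  116 2536] [720.3  26.3  41. ]
o [ 10.6 287.2] [  0 235  26  91 680] [736.9  73.4  41. ]
b [191.3 201.7] [ 152  170  107  121 2897] [569.7 -25.9  41. ]
g [252.9 221.6] [223 209  62  29 939] [514.6 -11.9  41. ]
g [252.8 316.2] [ 226  290   55   53 2233] [506.4  86.9  41. ]
```

View pics/w5c.png

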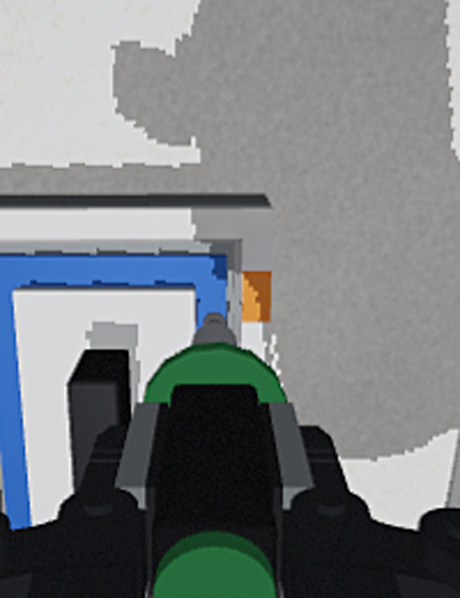

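The crop shows the ball at crop (213,320), which is (252.6,199), exactly where the projection puts it. It's over the blue groove beside the orange mark, so I'm lowering it.

Call:
drive_tool([
  [[-0.03, 0, 1], [0, 0, 0]],
  [[0, 0, 1], [0, 0, 0]],
  [[0, 0, 0.7], [0, 0, 0]],
  [[0, 0, 0], [0, 0, 0]],
  [[0, 0, 0], [0, 0, 0]],
])

```text
clock: 16.1
position: [517.4, -42.1, 134.6]
ee_rot: [0.736, -0.677, -0.0, 0.0]
contact_force: [0.1, 0.2, -1.4]
gripper_width: 19.4
grasp_force: 58.6
```

Call:
drive_tool([
  [[0, 0, 0.2], [0, 0, 0]],
  [[0, 0, 0.2], [0, 0, 0]],
  [[0, 0, 0.2], [0, 0, 0]],
  [[0, 0, 0.2], [0, 0, 0]],
  [[0, 0, 0.1], [0, 0, 0]],
  [[0, 0, 0], [0, 0, 0]],
  [[0, 0, 0], [0, 0, 0]],
])

```text
clock: 16.8
position: [517.6, -42.1, 126.1]
ee_rot: [0.736, -0.677, 0.0, -0.0]
contact_force: [-0.3, -0.2, 0.5]
gripper_width: 19.3
grasp_force: 58.8
```

```bash
python3 - <<'E'
from bench import arm,get_image
import numpy as np
L=[]
for i in range(5):
    s=arm.read_state();L.append(np.r_[s["position"],s["contact_force"],s["clock"]]);get_image("wrist")
print(np.array(L).round(2))
E
```

```text
[[ 5.1762e+02 -4.2050e+01  1.2610e+02 -2.9000e-01 -2.4000e-01  4.7000e-01
   1.6800e+01]
 [ 5.1763e+02 -4.2030e+01  1.2612e+02 -7.4000e-01  1.0000e-02  4.8000e-01
   1.6850e+01]
 [ 5.1761e+02 -4.2050e+01  1.2610e+02 -9.0000e-02 -2.0000e-02  1.1300e+00
   1.6900e+01]
 [ 5.1760e+02 -4.2020e+01  1.2607e+02  4.1000e-01 -4.0000e-01 -7.8000e-01
   1.6950e+01]
 [ 5.1761e+02 -4.2020e+01  1.2608e+02  3.9000e-01 -6.6000e-01  9.2000e-01
   1.7000e+01]]
```

Call:
drive_tool([
  [[-0.2, 0, 0], [0, 0, 0]],
  [[-0.3, 0, 0], [0, 0, 0]],
  [[-0.4, 0, 0], [0, 0, 0]],
  [[-0.4, 0, 0], [0, 0, 0]],
  [[-0.4, 0, 0], [0, 0, 0]],
  [[-0.4, 0, 0], [0, 0, 0]],
  [[-0.4, 0, 0], [0, 0, 0]],
  [[-0.4, 0, 0], [0, 0, 0]],
  [[-0.4, 0, 0], [0, 0, 0]],
  [[-0.4, 0, 0], [0, 0, 0]],
  [[-0.4, 0, 0], [0, 0, 0]],
  [[-0.4, 0, 0], [0, 0, 0]],
])

```text
clock: 18.25
position: [513.6, 3.1, 125.9]
ee_rot: [0.736, -0.677, -0.0, 0.0]
contact_force: [-0.0, -0.9, 2.0]
gripper_width: 19.2
grasp_force: 58.8
```

Call:
drive_tool([
  [[-0.4, 0, 0], [0, 0, 0]],
  [[-0.4, 0, 0], [0, 0, 0]],
  [[-0.4, 0, 0], [0, 0, 0]],
  [[-0.4, 0, 0], [0, 0, 0]],
  [[-0.4, 0, 0], [0, 0, 0]],
  [[-0.4, 0, 0], [0, 0, 0]],
  [[-0.4, 0, 0], [0, 0, 0]],
  [[-0.4, 0, 0], [0, 0, 0]],
  [[-0.4, 0, 0], [0, 0, 0]],
  [[-0.4, 0, 0], [0, 0, 0]],
  [[-0.4, 0, 0], [0, 0, 0]],
  [[-0.4, 0, 0], [0, 0, 0]],
])

```text
clock: 19.45
position: [509.6, 50.9, 125.9]
ee_rot: [0.736, -0.677, -0.0, 0.0]
contact_force: [0.4, -0.6, 0.6]
gripper_width: 19.3
grasp_force: 58.8
```

Call:
drive_tool([
  [[-0.4, 0, 0], [0, 0, 0]],
  [[-0.4, 0, 0], [0, 0, 0]],
  [[-0.4, 0, 0], [0, 0, 0]],
  [[-0.3, 0, 0], [0, 0, 0]],
  [[-0.2, 0, 0], [0, 0, 0]],
  [[-0.1, 0, 0], [0, 0, 0]],
  [[0, 0, 0], [0, 0, 0]],
  [[0, 0, 0], [0, 0, 0]],
])

```text
clock: 20.25
position: [508.1, 68.6, 125.9]
ee_rot: [0.736, -0.677, -0.0, -0.0]
contact_force: [-0.8, 0.8, 0.7]
gripper_width: 19.3
grasp_force: 58.8
```

Corner reached, with (508.2, 68.8) expected. The second side is about 71 mm along tool -y.

Call:
drive_tool([
  [[0, -0.2, 0], [0, 0, 0]],
  [[0, -0.3, 0], [0, 0, 0]],
  [[0, -0.4, 0], [0, 0, 0]],
  [[0, -0.4, 0], [0, 0, 0]],
  [[0, -0.4, 0], [0, 0, 0]],
  [[0, -0.4, 0], [0, 0, 0]],
  [[0, -0.4, 0], [0, 0, 0]],
  [[0, -0.4, 0], [0, 0, 0]],
  [[0, -0.4, 0], [0, 0, 0]],
  [[0, -0.4, 0], [0, 0, 0]],
  [[0, -0.4, 0], [0, 0, 0]],
  [[0, -0.4, 0], [0, 0, 0]],
])

```text
clock: 21.45
position: [553.3, 72.3, 125.9]
ee_rot: [0.736, -0.677, -0.0, -0.0]
contact_force: [-1.3, 0.2, 1.3]
gripper_width: 19.3
grasp_force: 58.8
```

Call:
drive_tool([
  [[0, -0.4, 0], [0, 0, 0]],
  [[0, -0.4, 0], [0, 0, 0]],
  [[0, -0.4, 0], [0, 0, 0]],
  [[0, -0.4, 0], [0, 0, 0]],
  [[0, -0.4, 0], [0, 0, 0]],
  [[0, -0.3, 0], [0, 0, 0]],
  [[0, -0.3, 0], [0, 0, 0]],
  [[0, 0, 0], [0, 0, 0]],
  [[0, 0, 0], [0, 0, 0]],
  [[0, 0, 0], [0, 0, 0]],
])

```text
clock: 22.45
position: [579.5, 74.7, 126.3]
ee_rot: [0.736, -0.677, 0.001, -0.001]
contact_force: [1.4, 0.9, 0.0]
gripper_width: 19.3
grasp_force: 58.8
```

Call:
drive_tool([
  [[0, 0, -0.6], [0, 0, 0]],
  [[0, 0, -1.5], [0, 0, 0]],
  [[0, 0, -2], [0, 0, 0]],
  [[0, 0, -2], [0, 0, 0]],
  [[0, 0, -2.05], [0, 0, 0]],
])

```text
clock: 22.95
position: [578.1, 74.4, 208.1]
ee_rot: [0.736, -0.677, -0.0, 0.001]
contact_force: [0.4, 0.5, -0.8]
gripper_width: 19.4
grasp_force: 58.6
```

Call:
drive_tool([
  [[-1, 0.4, 0], [0, 0, 0]],
  [[-2, 0.8, 0], [0, 0, 0]],
  [[-2.3, 0.93, 0], [0, 0, 0]],
  [[-2.3, 0.93, 0], [0, 0, 0]],
  [[-2.3, 0.93, 0], [0, 0, 0]],
  [[-2.3, 0.93, 0], [0, 0, 0]],
  [[-2.3, 0.93, 0], [0, 0, 0]],
  [[-2.3, 0.93, 0], [0, 0, 0]],
  [[-1.5, 0.65, 0], [0, 0, 0]],
  [[-0.8, 0.34, 0], [0, 0, 0]],
  [[0, 0, 0], [0, 0, 0]],
  [[0, 0, 0], [0, 0, 0]],
])

```text
clock: 24.15
position: [485.1, 258.0, 207.0]
ee_rot: [0.736, -0.677, -0.0, 0.001]
contact_force: [0.2, -0.1, -0.5]
gripper_width: 19.4
grasp_force: 58.7
```

```bash
python3 - <<'E'
from h import *
from bench import arm,get_image
for i in range(3):
    s=arm.read_state();print(s["position"].round(2),s["ee_rot"].round(4),delta(s,[485.77,258.77,107.6]).round(3));get_image("wrist")
E
```

```text
[485.12 257.95 207.  ] [ 7.362e-01 -6.767e-01 -1.000e-04  5.000e-04] [-0.082 -0.08   9.94 ]
[485.34 257.74 207.11] [ 7.36e-01 -6.77e-01 -1.00e-04  4.00e-04] [-0.103 -0.058  9.951]
[485.51 257.63 207.21] [ 7.359e-01 -6.771e-01 -0.000e+00  3.000e-04] [-0.115 -0.04   9.961]
```

Call:
drive_tool([
  [[-0.1, -0.03, 0.5], [0, 0, 0]],
  [[0, 0, 1.5], [0, 0, 0]],
  [[0, 0, 1.7], [0, 0, 0]],
  [[0, 0, 1.7], [0, 0, 0]],
  [[0, 0, 1.7], [0, 0, 0]],
  [[0, 0, 1.5], [0, 0, 0]],
  [[0, 0, 0.8], [0, 0, 0]],
  [[0, 0, 0.4], [0, 0, 0]],
  [[0, 0, 0], [0, 0, 0]],
  [[0, 0, 0], [0, 0, 0]],
])

```text
clock: 25.3
position: [486.1, 259.6, 110.0]
ee_rot: [0.736, -0.677, 0.0, -0.001]
contact_force: [0.9, 0.4, -0.3]
gripper_width: 19.2
grasp_force: 58.7
```

Call:
drive_tool([
  [[0, 0, 0.08], [0, 0, 0]],
  [[0, 0, 0.08], [0, 0, 0]],
  [[0, 0, 0], [0, 0, 0]],
  [[0, 0, 0], [0, 0, 0]],
])

```text
clock: 25.7
position: [485.6, 259.4, 108.0]
ee_rot: [0.736, -0.677, 0.0, -0.0]
contact_force: [0.4, 0.7, -0.8]
gripper_width: 19.2
grasp_force: 58.7
```

Call:
drive_tool([
  [[0, 0, 0.06], [0, 0, 0]],
  [[0, 0, 0.06], [0, 0, 0]],
  [[0, 0, 0], [0, 0, 0]],
  [[0, 0, 0], [0, 0, 0]],
])

```text
clock: 26.1
position: [485.7, 259.4, 107.4]
ee_rot: [0.736, -0.677, 0.0, -0.0]
contact_force: [-2.1, 0.4, 5.4]
gripper_width: 19.4
grasp_force: 59.5
```

Seated, with 5 N upward from the collar. Releasing and retreating straight up.

Call:
drive_tool([
  [[0, 0, 0], [0, 0, 0]],
  [[0, 0, 0], [0, 0, 0]],
  [[0, 0, 0], [0, 0, 0]],
  [[0, 0, 0], [0, 0, 0]],
  [[0, 0, 0], [0, 0, 0]],
  [[0, 0, 0], [0, 0, 0]],
  [[0, 0, 0], [0, 0, 0]],
], claw=8.5)

```text
clock: 26.8
position: [485.6, 259.3, 106.6]
ee_rot: [0.736, -0.677, -0.0, 0.0]
contact_force: [0.1, -1.0, 0.5]
gripper_width: 84.5
grasp_force: 0.0
```

Call:
drive_tool([
  [[0, 0, -1], [0, 0, 0]],
  [[0, 0, -2.5], [0, 0, 0]],
  [[0, 0, -3], [0, 0, 0]],
  [[0, 0, -3], [0, 0, 0]],
  [[0, 0, -3], [0, 0, 0]],
  [[0, 0, -2.5], [0, 0, 0]],
  [[0, 0, 0], [0, 0, 0]],
  [[0, 0, 0], [0, 0, 0]],
  [[0, 0, 0], [0, 0, 0]],
])

```text
clock: 27.7
position: [485.0, 258.9, 255.8]
ee_rot: [0.736, -0.677, -0.0, 0.001]
contact_force: [0.4, -0.7, -1.0]
gripper_width: 84.7
grasp_force: 0.0
```

```bash
python3 - <<'E'
from h import *
from bench import get_image
c,im,st=snap("w6")
for ct,s,p in blobs(im,(45,80,30),(90,255,255),None,60): print("cap/collar",ct,s[4],back(c,ct,155)[0].round(1),back(c,ct,91)[0].round(1))
d=get_image("top");ct_=cam(d)
for ct,s,p in blobs(d["img"],(100,130,50),(125,255,255),(170,140,370,270)): print(ct,s,cv2.minAreaRect(back(ct_,p,36)[:,:2].astype(np.float32)))
a=cv2.resize(im[80:280,150:350],(400,400));b=cv2.resize(d["img"][60:300,80:320],(400,400))
cv2.imwrite("pics/fin.png",np.hstack([a,b])[:,:,::-1])
E
```

```text
cap/collar [251.6 171.9] 428 [487. 240. 155.] [486.  254.5  91. ]
cap/collar [251.6 196.3] 453 [485.4 259.9 155. ] [483.9 279.6  91. ]
[216.  193.7] [189 174  55  40 593] ((554.2365112304688, 13.383209228515625), (92.58030700683594, 132.39857482910156), 4.7780842781066895)
[184.6 183.2] [183 181   4   6  19] ((577.246337890625, 91.82133483886719), (12.571203231811523, 7.403666019439697), 1.194603443145752)
```

View pics/fin.png

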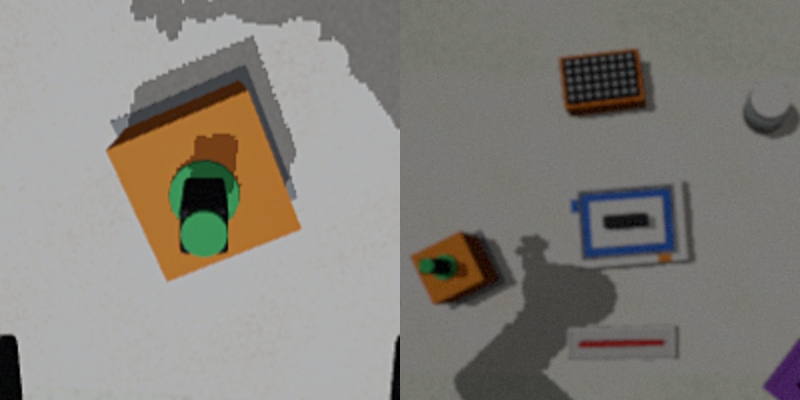

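The stylus hangs upright in the centre of its stand, with the cap at (204,233) in the left crop. The lid is seated at (627,221) in the right crop, and the tip rack, jar and pen tray haven't moved.

```bash
python3 -c "
from bench import arm
print(arm.job_done())"
```

```text
the job is handed in; nothing more can be done
None
```

I handed the job in at about 28 s (limit 67 s): the lid is seated, the groove was traced in one pressed pass from the orange to the blue mark, the stylus is back upright in its stand, and the tip rack, jar and pen tray look unmoved; no verdict came back.

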